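Three-quarter view on the indexing ring stand

TASK

The ring on the inspection stand is to be photographed in three-quarter view: swing the red-knobbed lock lever fully open, turn the click stage by its handle until the handle points to the scale line three 15-degree clicks (45 degrees) counter-clockwise, seen from above, of the red zero line, and swing the lock lever fully shut again so that its nose sits between the lobes of the drum. Do not touch the ring in the clamp, and leave the loose things on the desk where they are.

Things in the scene. Friction and masses are not known exactly. Their poses are not given: they have to be found in the camera images.
- stand: fixed dark stand; origin on the stage's turning axis, at desk level. Round base plate, 164 mm across, 12 high; +x points along a 66 mm wide tongue to the microscope. White scale lines, 15 degrees apart and 64 to 79 mm from the axis, lie on the -x side; the thick red one lies exactly on -x (zero). A plunger housing (28 mm high, 60 to 96 mm out) stands at 45 degrees between +x and +y
- stage_axis (a point): point on the stage's vertical turning axis, 37 mm above the desk, at the height of the handle bar's centre
- stage (a joint): angle of the click stage in rad, counter-clockwise from above positive: 0 = handle over the red line, 0.785 = third line counter-clockwise. A spring plunger holds it at multiples of 0.262 (15 degrees). Moving on takes about 5 N at 70 mm radius; past half-way it springs into the next click by itself. Range -1.75 to 1.4; the shut lock blocks it
- handle_mid (a point): point on the handle's centre line, 70 mm from the stage axis and 37 mm above the desk. The handle is a level radial steel bar, 10 mm thick, with a black ball 19 mm across at its end (ball centre 86 mm from the axis). Under it the base plate is 12 mm high; the lobed drum (53.5 mm radius) is 28 mm high
- lock (a joint): angle of the lock lever in rad: 0 = shut (nose between two lobes of the drum), 0.8 = fully open against its stop; it opens counter-clockwise seen from above. A spring ball holds it at either end: about 2 to 3 N at the knob starts it, and past half-way (0.4) it snaps over by itself
- lock_pivot (a point): point on the lock lever's vertical pivot axis, 40 mm above the desk; in the stand's frame 34 mm along +x and 60 mm along -y from the stage axis. The pivot bolt is 29 mm high; a small spring housing, 28 mm high and 12 mm wide, stands 28 to 50 mm from the pivot along the stand's +x
- lock_knob (a point): middle of the upper part of the red upright knob (17 mm across, from 16 to 50 mm above the desk) at the end of the lock lever, 62 mm from its pivot; shut, the lever points from the pivot along the stand's -y. This point is 40 mm above the desk
- ring: gold ring with a purple stone, 16x20x29 mm, held fixed in the wooden jaws at the middle of the stage; origin under its shank, 53 mm above the desk; its top is 82 mm above the desk. Must not be touched
- caliper: steel vernier caliper 64x206x8 mm lying loose on the desk; origin under its middle
- tweezers: steel tweezers 13x162x10 mm lying loose on the desk; origin under its middle
- loupe: folded loupe 27x44x14 mm lying loose on the desk; origin under its middle
- microscope (a point): front of the lens of the small black microscope fixed to the stand, 113 mm from the stage axis along the stand's +x, 66 mm above the desk; its barrel and post reach back to 195 mm from the axis, 83 mm up and 25 mm to either side

How it is judged:
On the way, in this order (a step that is already met when the one before it is completed fails the run):
1. the lock lever is swung open (value of joint lock above 0.6 rad), for 0.1 s.
2. with the lock open, the stage rests in the click 45 degrees counter-clockwise of zero (value of joint stage between 0.735 and 0.835 rad and value of joint lock above 0.3 rad), for 0.2 s.
At the end, for the whole second after the job is handed in: The stage stands still within 3 degrees of the 45 degree click (0.735 to 0.835 rad) and the lock lever is shut to less than 0.1 rad (value of joint stage between 0.735 and 0.835 rad and value of joint lock below 0.1 rad and velocity of joint stage between -0.05 and 0.05 rad/s); the robot touches nothing.
It fails at once if the ring in the clamp is touched (contact force between ring and anything else above 1 N).
It fails at once if the caliper, the tweezers or the loupe is moved by more than 20 mm (distance of any of caliper, tweezers, loupe from where it was at the start of the episode above 0.02 m).
It also fails if it takes over 72 s, if anything falls off the work surface, if the arm or the gripper's body presses on something with over 40 N, if the wrist force passes 120 N, or if a joint passes its speed limit or range.

ROBOT

A 6-joint arm with a two-finger parallel gripper is mounted at the origin on a cart in front of the work surface, level with it; the furniture and walls round the work are solid. World frame = base frame: x ahead of the robot, y to its left, z up, the work surface at z = 0. Lengths are in m, angles in rad, forces in N, time in s.
With the tool pointing down it reaches from about 0.375 to 0.9 m from the base axis. Payload 3.1 kg.
Tool frame: the origin (TCP) lies between the finger pads; the fingertips stand 11 mm ahead of it and the grasp point (between the pads) lies 8 mm behind it; z points along the fingers, y is the direction in which the jaws open and shut (so a half turn about z gives the same grasp; the last joint's range is limited). The gripper opens to 85 mm and grips with 20 to 120 N. Pads are 22 mm wide; open, the fingers measure 114 mm over their backs; the gripper's body (76 mm by 85 mm) begins 54 mm behind the grasp point. The pads swing forward as they close: fully open they stand 13 mm farther back than shut.
Start: joints at [-1.494, 0.527, 1.433, -0, 1.181, -0.178], TCP at [0.158, -0.605, 0.242] pointing down, gripper open.
Joint ranges: [-3.08, 3.08], [-0.75, 2.2], [0.22, 2.44], [-1.43, 4.57], [0, 2.65], [-2.85, 2.85]. Speed limits (rad/s): [2.79, 2.79, 3.14, 3.14, 3.14, 3.14].

INTERFACE

Orientations are given as a unit quaternion [x, y, z, w].
In Python, from station import manip gives the robot as it stands. The module is installed in compiled form; this text tells all that it offers.
- The arm moves only by the tool arm_command, never from a script. Its argument "rows" is a list of rows, each a list of 3 entries, a list of its own where there are three numbers: the shift along the world's x, y, z in mm, then the turn about the world's z in rad, then the closure, from -1 (fully open) to 1 (shut), so that 0 is half open. A call has 1 to 12 rows; each row shifts and turns the commanded pose from where the row before left it; what a row does not reach is not made up. A row lasts 1/8 s, in which the tool goes at most 62.5 mm and 10.7 degrees, less where a joint would pass 70% of its speed; a pose out of reach is approached as far as the arm can. A call with a gripper value outside its range is refused whole. The fingers move at their own pace and stop on an object; "squeeze" is the grip in N (left out, the last holds). Time passes only in rows, so rows that do not move let the fingers close. It gives the time, the measured TCP pose, the force and the opening at its end, in the units of the state.
- manip.sense(): the state, without advancing time (a new reading comes with each control period).
- manip.snapshot(name): name is "scene" or "top" or "wrist"; returns the picture (400x640x3 uint8, blue, green, red); there is no depth.
- manip.get_calibration(name): a dict with "fovy" (degrees; the focal length in pixels is half the picture's height over the tangent of half this angle, whatever the lens; pixels are square), "cx", "cy" (the principal point, pixels), "R" (3x3) and "t" (3): a world point X has camera coordinates R X + t. Camera axes: x right, y down, z forward; pixel columns grow to the right and rows downward; lengths in m; the calibration is good to about 2 mm. A picture is of the moment at which its call begins: read the wrist's pose just before it. get_calibration takes no time and is no camera call; for the wrist camera it gives the pose at the moment of the call.
- manip.sign_off(): hands the job in, once; it reports no verdict.
The state is a dict: "t": time; "q": joint angles; "qd": joint speeds; "tau": joint torques, N m; "tcp_pos": TCP position; "tool_rot": TCP orientation; "force": force on the tool from outside, world axes, zero at the start; "ft_torque": the same for the moment, N m; "finger_gap": opening from 0.0 (shut) to 1.0 (fully open).
Only numpy, scipy, OpenCV 4.12 (cv2) and the standard library are available. Lean on these libraries where they do the work, as an engineer would, in place of code of your own. Each camera call takes 0.05 s, during which the arm holds its last target.

## Working session

There is one attempt and no reset: what is moved stays moved. The work goes in short steps, Python scripts to look and compute and a tool call to move; the robot and the scene stay as the last step left them, time stands still between calls to the robot, and variables do not carry over. Pictures are saved under pics/ and viewed, and the job is handed in when it is done.

Besides the shell and the picture viewer there is one more tool, called after "Request:" in YAML: its name, and indented under it one key for each argument. arm_command: Moves the arm, as the interface text tells. Its arguments: {"type":"object","properties":{"rows":{"type":"array","items":{"type":"array"}},"squeeze":{"type":"number"}},"required":["rows"]}

```bash
mkdir -p pics
python3 - <<'E'
from station import manip
import cv2,numpy as np
s=manip.sense();print({k:np.round(v,3) for k,v in s.items()})
for n in("scene","top","wrist"):
    c=manip.get_calibration(n);print(n,c)
    cv2.imwrite(f"pics/{n}0.png",manip.snapshot(n))
E
```

```text
{'t': np.float64(0.0), 'q': array([-1.495,  0.528,  1.434,  0.   ,  1.181, -0.179]), 'qd': array([ 0.   , -0.001,  0.001,  0.001, -0.001, -0.   ]), 'tau': array([ 0.0000e+00, -4.4235e+01, -1.7803e+01, -0.0000e+00,  8.0000e-03,
       -0.0000e+00]), 'tcp_pos': array([ 0.158, -0.604,  0.241]), 'tool_rot': array([ 0.992,  0.127,  0.   , -0.001]), 'force': array([ 0.114, -0.135,  0.436]), 'ft_torque': array([-0.056, -0.008,  0.016]), 'finger_gap': np.float64(1.001)}
scene {'fovy': 52.3799886068775, 'cx': 323.59653004483295, 'cy': 202.94059815211693, 'R': array([[-0.68377736, -0.72963634,  0.008907  ],
       [-0.36563378,  0.33203842, -0.8695185 ],
       [ 0.63147483, -0.59781377, -0.49382004]]), 't': array([0.47284974, 0.16353764, 0.70121634])}
top {'fovy': 54.944014299082916, 'cx': 316.41320691989426, 'cy': 196.88558162854912, 'R': array([[-0.0810636 , -0.99669663, -0.00495209],
       [-0.97613244,  0.08039346, -0.20174823],
       [ 0.20147989, -0.01152054, -0.9794249 ]]), 't': array([0.24062459, 0.49754538, 0.82238965])}
wrist {'fovy': 61.44908483005389, 'cx': 318.97134537077454, 'cy': 193.88682303120135, 'R': array([[ 0.25113007, -0.96795164, -0.00181753],
       [-0.9338981 , -0.24278789,  0.26246594],
       [-0.25449562, -0.0642157 , -0.96493954]]), 't': array([-0.62452748, -0.0331709 ,  0.37955301])}
```

View pics/scene0.png

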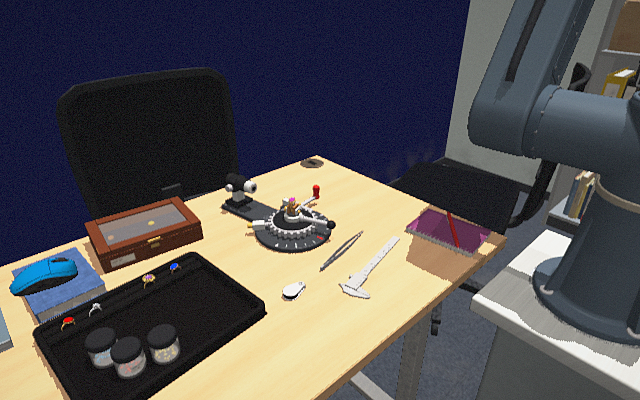

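View pics/top0.png

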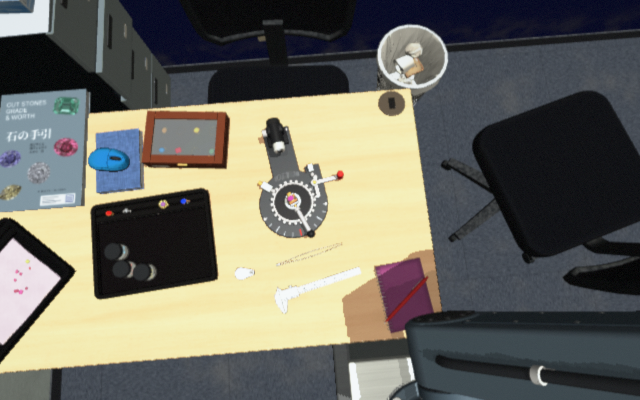

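View pics/wrist0.png

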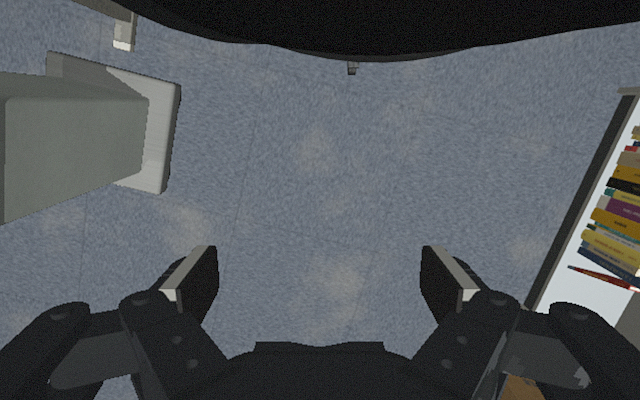

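```bash
cat > h.py <<'E'
import numpy as np,cv2
from station import manip
def ray(c,u,v):
    f=200/np.tan(np.radians(c['fovy']/2));R=np.array(c['R']);t=np.array(c['t'])
    return -R.T@t, R.T@np.array([(u-c['cx'])/f,(v-c['cy'])/f,1])
def at(c,u,v,z):
    o,d=ray(c,u,v);return o+d*(z-o[2])/d[2]
def proj(c,X):
    f=200/np.tan(np.radians(c['fovy']/2));p=np.array(c['R'])@X+np.array(c['t'])
    return np.array([c['cx']+f*p[0]/p[2],c['cy']+f*p[1]/p[2]])
E
python3 - <<'E'
import cv2
im=cv2.imread("pics/top0.png")[105:255,240:360];cv2.imwrite("pics/topz.png",cv2.resize(im,None,fx=4,fy=4,interpolation=cv2.INTER_CUBIC))
im=cv2.imread("pics/scene0.png")[160:270,210:350];cv2.imwrite("pics/scenez.png",cv2.resize(im,None,fx=5,fy=5,interpolation=cv2.INTER_CUBIC))
E
```

```text
(no output)
```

View pics/topz.png

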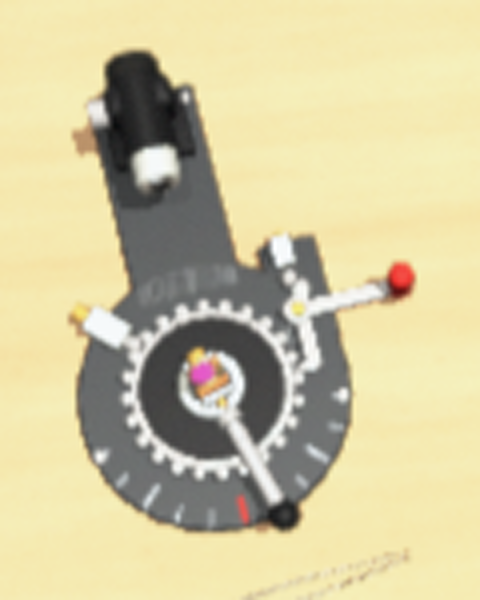

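View pics/scenez.png

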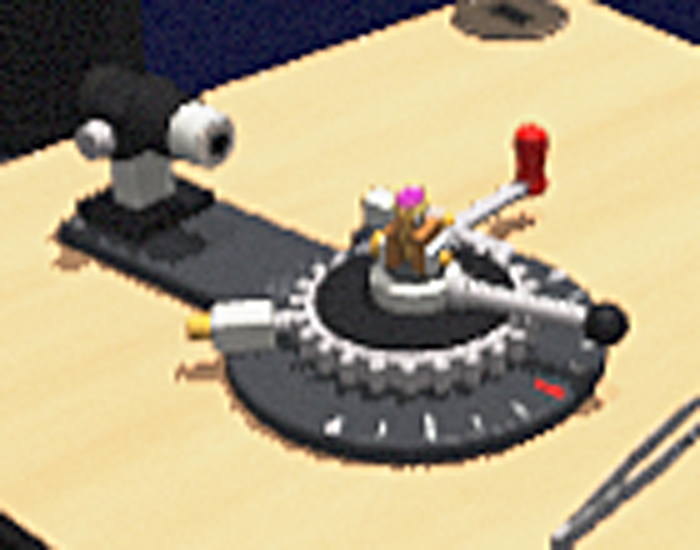

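```bash
cat >> h.py <<'E'
def loc(p,X):
    c,s=np.cos(p[2]),np.sin(p[2]);return np.array([p[0]+c*X[0]-s*X[1],p[1]+s*X[0]+c*X[1],X[2]])
E
python3 - <<'E'
from h import *
from scipy.optimize import least_squares
c=manip.get_calibration("top");cs=manip.get_calibration("scene")
z=lambda a,b:np.array([240+(a+.5)/4-.5,105+(b+.5)/4-.5])
zs=lambda a,b:np.array([210+(a+.5)/5-.5,160+(b+.5)/5-.5])
for n,u,h in(("knob",z(401,276),.048),("ball",z(286,515),.037),("red",z(244,510),.012),("bolt",z(299,309),.029)):print(n,at(c,*u,h))
print("scene ball",at(cs,*zs(606,323),.037),"red",at(cs,*zs(550,389),.012),"knobtop",at(cs,*zs(531,133),.045))
def res(q,which):
    p=q[:3];s=q[3];r=[]
    B=loc(p,(-.086*np.cos(s),-.086*np.sin(s),.037))
    if which!='s':
        for X,u in(((.034,-.122,.046),z(401,278)),((-.0715,0,.012),z(244,510)),((.034,-.06,.029),z(299,309))):r.append(proj(c,loc(p,X))-u)
        r.append(proj(c,B)-z(286,515))
        P=np.array([proj(c,loc(p,(.082*np.cos(a),.082*np.sin(a),.012))) for a in np.arange(0,6.28,.02)])
        r.append([P[:,0].min()-z(78,0)[0],P[:,0].max()-z(351,0)[0],P[:,1].max()-z(0,531)[1]])
    if which!='t':
        for X,u in(((.034,-.122,.046),zs(531,138)),((-.0715,0,.012),zs(550,389))):r.append(proj(cs,loc(p,X))-u)
        r.append(proj(cs,B)-zs(606,323))
        P=np.array([proj(cs,loc(p,(.082*np.cos(a),.082*np.sin(a),.006))) for a in np.arange(0,6.28,.02)])
    return np.concatenate(r)
for w in('t','s','b'):
    o=least_squares(res,[.6,-.1,.2,.2],args=(w,));print(w,o.x,np.degrees(o.x[2:]),np.round(o.fun,1))
E
```

```text
knob [0.56638853 0.14078332 0.048     ]
ball [0.43532602 0.21785116 0.037     ]
red [0.442989   0.24227671 0.012     ]
bolt [0.55638815 0.20083047 0.029     ]
scene ball [0.43828942 0.21762952 0.037     ] red [0.44554325 0.24187644 0.012     ] knobtop [0.57270116 0.13709794 0.045     ]
t [0.5132375  0.25464407 0.1631862  0.27800677] [ 9.34988053 15.92861486] [ 0.4 -0.4 -0.3  0.2 -0.1 -0.1 -0.  -0.1 -0.5  0.5  0.3]
s [0.51547277 0.25468867 0.16864965 0.27628468] [ 9.66291342 15.82994615] [-0.  -0.5 -0.1  0.3  0.1  0.1]
b [0.51387574 0.25489507 0.16501072 0.27716325] [ 9.454418   15.88028434] [ 0.2 -0.7 -0.4 -0.1 -0.2 -0.3 -0.1 -0.4 -0.6  0.4  0.1  0.5 -0.2  0.3
  0.7  0.6  0.5]
```

Request:
arm_command:
  rows:
    - [[25,46,0],0.115,0]
    - [[25,46,0],0.115,0]
    - [[25,46,0],0.115,0]
    - [[25,46,0],0.115,0]
    - [[25,46,0],0.115,0]
    - [[25,46,0],0.115,0]
    - [[25,46,0],0.115,0]
    - [[25,46,0],0.115,0]
    - [[25,46,0],0.115,0]
    - [[25,46,0],0.115,0]
    - [[25,46,0],0.115,0]
    - [[25,46,0],0.115,0]

```text
t: 1.65
tcp_pos: [0.4582, -0.0512, 0.2423]
tool_rot: [0.683, 0.731, -0.0, 0.0]
force: [0.1, -0.9, -0.2]
finger_gap: 0.505
```

Request:
arm_command:
  rows:
    - [[28,48,0],0.115,0]
    - [[28,48,0],0.115,0]
    - [[27,48,0],0.115,0]
    - [[27,47,0],0.115,0]
    - [[0,0,-30],0,0]
    - [[0,0,-30],0,0]
    - [[0,0,-30],0,0]
    - [[0,0,0],0,0]
    - [[0,0,0],0,0]

```text
t: 2.78
tcp_pos: [0.5682, 0.1382, 0.1531]
tool_rot: [0.5, 0.866, 0.0, 0.001]
force: [0.3, -0.7, 0.3]
finger_gap: 0.5
```

```bash
cat > look.py <<'E'
from h import *
import sys
n=sys.argv[1]
for w in("wrist","top"):
    s=manip.sense();c=manip.get_calibration(w)
    im=manip.snapshot(w)
    if w=="top": im=cv2.resize(im[105:255,240:400],None,fx=4,fy=4,interpolation=cv2.INTER_CUBIC)
    cv2.imwrite(f"pics/{n}_{w}.png",im)
    if w=="wrist":
        np.savez(f"pics/{n}",**c)
        for X in((.034,-.122,.05),(0,0,.037),(-.0715,0,.012),(.034,-.06,.029)):print(X,proj(c,loc((.5139,.2549,.165),X)))
print(s['t'],s['tcp_pos'],s['tool_rot'],s['force'])
E
python3 look.py a
```

```text
(0.034, -0.122, 0.05) [318.92730022 193.11536996]
(0, 0, 0.037) [335.36108915   4.35500791]
(-0.0715, 0, 0.012) [240.59476494 -24.75042497]
(0.034, -0.06, 0.029) [348.31540126 109.89476052]
2.825 [0.56852683 0.13820515 0.15354001] [4.99862225e-01 8.66104132e-01 6.35018210e-04 9.92526702e-04] [ 0.66784034 -0.43621069  0.35817759]
```

View pics/a_wrist.png

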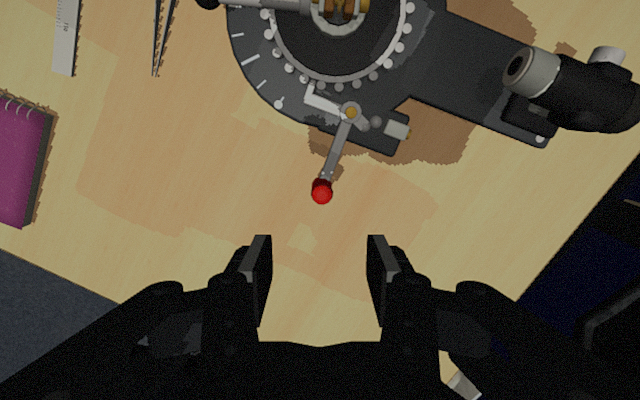

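View pics/a_top.png

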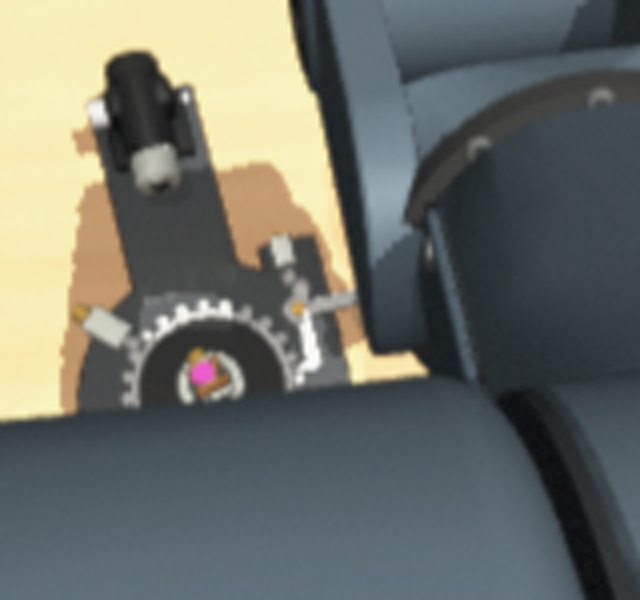

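Run:
```python
from h import *
u=np.array([np.cos(.523),np.sin(.523)])
for sg in(1,-1):
  for a in(0,.1,.2,.3,.4,.5,.6,.7,.8):
    k=loc((.5139,.2549,.165),(.034+.062*np.sin(a),-.06-.062*np.cos(a),0))[:2]
    print(sg,a,np.round(1000*k,1),np.round(1000*(k+sg*.0125*u),1))
```

```text
1 0 [567.5 140.1] [578.3 146.4]
1 0.1 [573.5 141.5] [584.4 147.7]
1 0.2 [579.4 143.4] [590.3 149.6]
1 0.3 [585.1 145.9] [595.9 152.1]
1 0.4 [590.5 148.9] [601.3 155.2]
1 0.5 [595.6 152.5] [606.4 158.8]
1 0.6 [600.2 156.6] [611.1 162.8]
1 0.7 [604.5 161.1] [615.3 167.3]
1 0.8 [608.3 166. ] [619.1 172.2]
-1 0 [567.5 140.1] [556.6 133.9]
-1 0.1 [573.5 141.5] [562.7 135.2]
-1 0.2 [579.4 143.4] [568.6 137.1]
-1 0.3 [585.1 145.9] [574.3 139.6]
-1 0.4 [590.5 148.9] [579.7 142.7]
-1 0.5 [595.6 152.5] [584.7 146.3]
-1 0.6 [600.2 156.6] [589.4 150.3]
-1 0.7 [604.5 161.1] [593.7 154.8]
-1 0.8 [608.3 166. ] [597.4 159.8]
```

Request:
arm_command:
  rows:
    - [[0,2,-40],0,0]
    - [[0,0,-40],0,0]
    - [[0,0,-43],0,0]
    - [[0,0,0],0,0]
    - [[0,0,0],0,0]

```text
t: 3.5
tcp_pos: [0.569, 0.1403, 0.0311]
tool_rot: [0.5, 0.866, 0.001, 0.001]
force: [-0.3, -0.7, 0.6]
finger_gap: 0.5
```

Request:
arm_command:
  rows:
    - [[9,6,0],0,0]
    - [[6,1,0],0,0]
    - [[6,2,0],0,0]
    - [[6,3,0],0,0]
    - [[5,3,0],0,0]
    - [[5,4,0],0,0]
    - [[5,4,0],0,0]
    - [[2,2,0],0,0]
    - [[0,0,0],0,0]
    - [[0,0,0],0,0]

```text
t: 4.75
tcp_pos: [0.6113, 0.1652, 0.0292]
tool_rot: [0.5, 0.866, -0.0, -0.0]
force: [-0.5, -0.2, -0.1]
finger_gap: 0.502
```

```bash
python3 look.py b
```

```text
(0.034, -0.122, 0.05) [181.77549948 284.54079289]
(0, 0, 0.037) [ 190.17928634 -101.24778146]
(-0.0715, 0, 0.012) [  24.3889587  -143.22154255]
(0.034, -0.06, 0.029) [243.51207021 121.60518461]
4.8 [0.61128589 0.16512634 0.02926357] [ 4.99856215e-01  8.66108376e-01 -1.28651073e-04 -1.71413847e-04] [ 0.13144275 -0.21351335  0.30018769]
```

View pics/b_wrist.png

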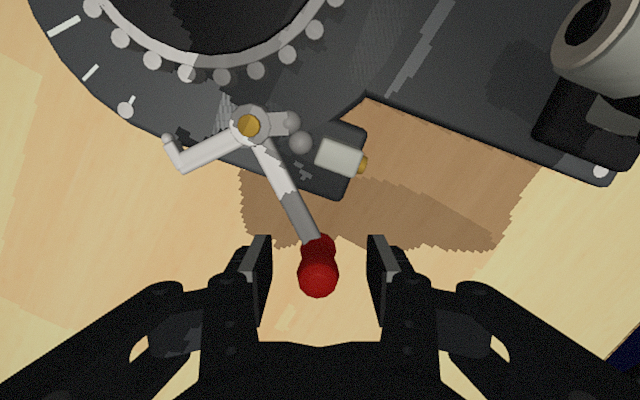

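View pics/b_top.png

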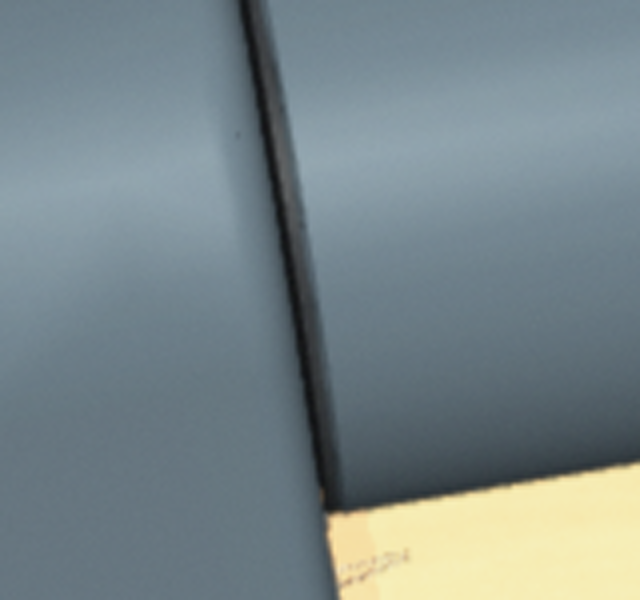

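Request:
arm_command:
  rows:
    - [[0,0,45],0,0]
    - [[0,0,50],0,0]
    - [[0,0,46],0,0]
    - [[-20,8,0],-0.17,0]
    - [[-20,8,0],-0.17,0]
    - [[-20,8,0],-0.17,0]
    - [[-20,8,0],-0.17,0]
    - [[-20,8,0],-0.17,0]
    - [[-20,8,0],-0.17,0]
    - [[-20,7,0],-0.17,0]
    - [[-21,6,0],-0.17,0]
    - [[0,0,0],-0.17,0]

```text
t: 6.35
tcp_pos: [0.4481, 0.2263, 0.1703]
tool_rot: [0.961, 0.276, -0.001, -0.0]
force: [0.8, -0.2, -0.2]
finger_gap: 0.497
```

Request:
arm_command:
  rows:
    - [[0,0,0],-0.134,0]
    - [[0,0,0],0,0]
    - [[0,0,0],0,0]

```text
t: 6.72
tcp_pos: [0.4505, 0.2261, 0.1704]
tool_rot: [0.977, 0.215, -0.0, 0.0]
force: [-0.2, -0.2, -0.1]
finger_gap: 0.498
```

```bash
python3 look.py c
python3 - <<'E'
from h import *
p=(.5139,.2549,.165)
c=np.load("pics/c.npz")
for s in(15,30,45):
  s=np.radians(s);X=lambda r:loc(p,(-r*np.cos(s),-r*np.sin(s),.037));print(X(.07),proj(c,X(.07)),proj(c,X(.086)))
E
```

```text
(0.034, -0.122, 0.05) [493.94724995  97.25933571]
(0, 0, 0.037) [318.53474078  98.41029532]
(-0.0715, 0, 0.012) [297.32431616 179.7042859 ]
(0.034, -0.06, 0.029) [405.41367176  75.56549664]
6.775 [0.45057927 0.22611458 0.17034449] [ 9.76752703e-01  2.14369206e-01  1.40444314e-05 -1.15989356e-05] [ 0.01872725 -0.82115447  0.13027775]
[0.45017933 0.22592284 0.037     ] [318.15444277 187.75113569] [318.07457743 206.51336138]
[0.4598504  0.21041809 0.037     ] [340.46222643 185.00855416] [345.07951043 203.24360221]
[0.47320486 0.19794471 0.037     ] [361.56263506 176.68695811] [370.69656774 193.30347584]
```

View pics/c_wrist.png

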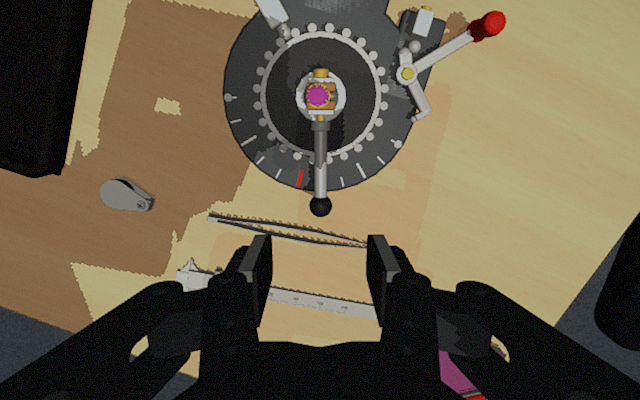

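Request:
arm_command:
  rows:
    - [[0,0,-45],0,0]
    - [[0,0,-45],0,0]
    - [[0,0,-43],0,0]
    - [[0,0,0],0,0]
    - [[0,0,0],0,0.6]
    - [[0,0,0],0,0.6]
    - [[0,0,0],0,0.6]
    - [[0,0,0],0,0.6]

```text
t: 7.82
tcp_pos: [0.4513, 0.2264, 0.0383]
tool_rot: [0.977, 0.214, 0.001, -0.0]
force: [1.3, 0.6, 0.2]
finger_gap: 0.196
```

Request:
arm_command:
  rows:
    - [[1.6,-2.6,0],0.044,0.6]
    - [[1.6,-2.6,0],0.044,0.6]
    - [[1.6,-2.6,0],0.044,0.6]
    - [[1.6,-2.6,0],0.044,0.6]
    - [[1.6,-2.6,0],0.044,0.6]
    - [[1.7,-2.5,0],0.044,0.6]
    - [[0,0,0],0,0.6]
    - [[0,0,0],0,0.6]

```text
t: 8.82
tcp_pos: [0.4605, 0.2107, 0.0376]
tool_rot: [0.94, 0.34, 0.0, 0.0]
force: [0.6, -1.4, 0.9]
finger_gap: 0.202
```

```bash
python3 look.py d
```

```text
(0.034, -0.122, 0.05) [651.05387244 185.44804072]
(0, 0, 0.037) [317.24850375  94.92937077]
(-0.0715, 0, 0.012) [245.4140113  224.99044583]
(0.034, -0.06, 0.029) [488.54490348  97.65189517]
8.875 [0.46052045 0.21079089 0.03752313] [9.40307154e-01 3.40326756e-01 3.82167054e-04 9.59282277e-05] [ 1.00128256 -1.18917591  0.42815455]
```

View pics/d_wrist.png

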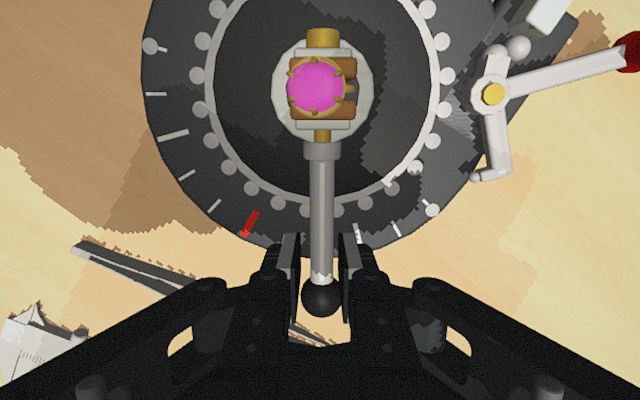

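Request:
arm_command:
  rows:
    - [[2.2,-2.1,0],0.044,0.6]
    - [[2.2,-2.1,0],0.044,0.6]
    - [[2.2,-2.1,0],0.044,0.6]
    - [[2.2,-2.1,0],0.044,0.6]
    - [[2.2,-2.1,0],0.044,0.6]
    - [[2.2,-2.1,0],0.044,0.6]
    - [[0,0,0],0,0.6]
    - [[0,0,0],0,0.6]
    - [[0,0,0],0,0.6]

```text
t: 10.05
tcp_pos: [0.4736, 0.1982, 0.0374]
tool_rot: [0.887, 0.461, 0.0, 0.0]
force: [1.1, -0.5, 0.1]
finger_gap: 0.204
```

```bash
python3 look.py e
```

```text
(0.034, -0.122, 0.05) [599.40799137 261.22250307]
(0, 0, 0.037) [317.59129435  93.40874562]
(-0.0715, 0, 0.012) [213.77327402 201.81673163]
(0.034, -0.06, 0.029) [477.29672112 141.26242327]
10.1 [0.47358808 0.19818765 0.0373568 ] [8.87305669e-01 4.61181742e-01 2.06275530e-04 8.35292349e-05] [ 1.54207601 -0.38680985  0.1549786 ]
```

View pics/e_wrist.png

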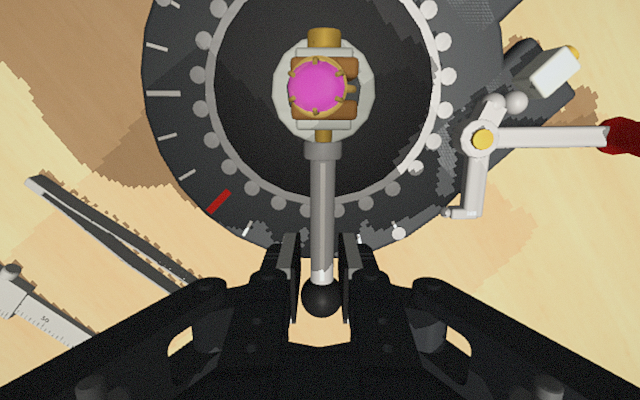

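Request:
arm_command:
  rows:
    - [[0,0,0],0,0]
    - [[0,0,0],0,0]
    - [[0,0,45],0,0]
    - [[0,0,45],0,0]
    - [[0,0,43],0,0]
    - [[20,-5,0],0.16,0]
    - [[20,-5,0],0.16,0]
    - [[20,-5,0],0.16,0]
    - [[20,-5,0],0.16,0]
    - [[20,-5,0],0.16,0]
    - [[20,-4,0],0.16,0]
    - [[16,-4,0],0.176,0]

```text
t: 11.65
tcp_pos: [0.6096, 0.165, 0.1699]
tool_rot: [0.497, 0.868, -0.0, -0.001]
force: [-0.6, 0.7, 0.4]
finger_gap: 0.497
```

Request:
arm_command:
  rows:
    - [[0,0,0],0,0]
    - [[0,0,0],0,0]
    - [[0,0,0],0,0]

```text
t: 12.02
tcp_pos: [0.6084, 0.1654, 0.1702]
tool_rot: [0.5, 0.866, -0.0, -0.001]
force: [-0.4, 0.8, -1.0]
finger_gap: 0.504
```

```bash
python3 look.py f
```

```text
(0.034, -0.122, 0.05) [257.01476648 191.93008534]
(0, 0, 0.037) [266.89187022  16.92226696]
(-0.0715, 0, 0.012) [183.4277946  -10.83645741]
(0.034, -0.06, 0.029) [285.6337346  114.23993734]
12.075 [0.60855904 0.16536358 0.17028032] [ 5.00110232e-01  8.65961622e-01 -2.50525141e-04 -4.01421494e-04] [ 0.50184964 -0.73578084  1.37817227]
```

View pics/f_wrist.png

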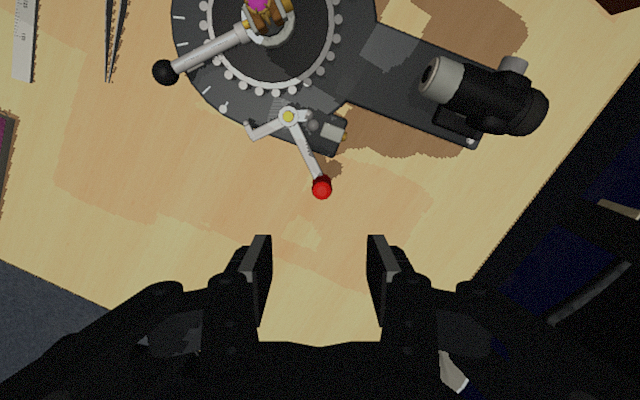

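Request:
arm_command:
  rows:
    - [[0,0,-45],0,0]
    - [[0,0,-45],0,0]
    - [[0,0,-49],0,0]
    - [[0,0,0],0,0]
    - [[0,0,0],0,0]

```text
t: 12.75
tcp_pos: [0.6105, 0.1653, 0.0327]
tool_rot: [0.5, 0.866, 0.001, 0.001]
force: [0.2, 0.0, -0.0]
finger_gap: 0.495
```

Request:
arm_command:
  rows:
    - [[-11,-6,0],0,0]
    - [[-4,-5,0],0,0]
    - [[-4,-5,0],0,0]
    - [[-5,-4,0],0,0]
    - [[-5,-4,0],0,0]
    - [[-5,-3,0],0,0]
    - [[-6,-2,0],0,0]
    - [[-6,-2,0],0,0]
    - [[-3,-1,0],0,0]
    - [[0,0,0],0,0]
    - [[0,0,0],0,0]

```text
t: 14.12
tcp_pos: [0.5608, 0.1332, 0.0314]
tool_rot: [0.5, 0.866, 0.0, 0.0]
force: [-0.4, -0.0, 0.9]
finger_gap: 0.498
```

```bash
python3 look.py g
```

```text
(0.034, -0.122, 0.05) [342.59624262 275.698352  ]
(0, 0, 0.037) [ 381.97829011 -107.09767412]
(-0.0715, 0, 0.012) [ 190.24960368 -147.99378261]
(0.034, -0.06, 0.029) [397.46191806 114.72016015]
14.175 [0.56080976 0.13319196 0.03137673] [4.99791317e-01 8.66145806e-01 1.61760130e-04 2.39143502e-04] [ 0.17398136  0.2938611  -1.12198026]
```

View pics/g_wrist.png

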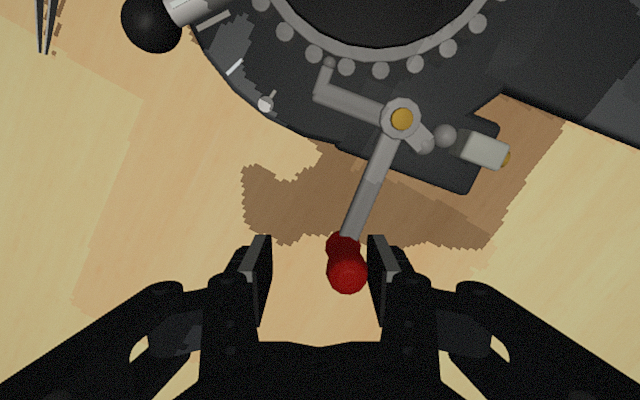

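Request:
arm_command:
  rows:
    - [[7,6,0],0,0]
    - [[0,0,0],0,0]
    - [[0,0,40],0,0]
    - [[0,0,40],0,0]
    - [[0,0,42],0,0]
    - [[0,0,0],0,0]
    - [[0,0,0],0,0]

```text
t: 15.1
tcp_pos: [0.5669, 0.1391, 0.153]
tool_rot: [0.5, 0.866, -0.0, -0.0]
force: [-0.7, 1.0, -0.4]
finger_gap: 0.497
```

```bash
python3 look.py i
```

```text
(0.034, -0.122, 0.05) [320.09983564 195.22036733]
(0, 0, 0.037) [336.68487162   6.99532263]
(-0.0715, 0, 0.012) [242.10888106 -22.16177753]
(0.034, -0.06, 0.029) [349.49209153 112.10000482]
15.15 [0.56645804 0.13909362 0.15224246] [ 4.99795525e-01  8.66142541e-01 -6.84214563e-04 -1.03188577e-03] [ 0.24583088 -0.78353519 -0.13864579]
```

View pics/i_wrist.png

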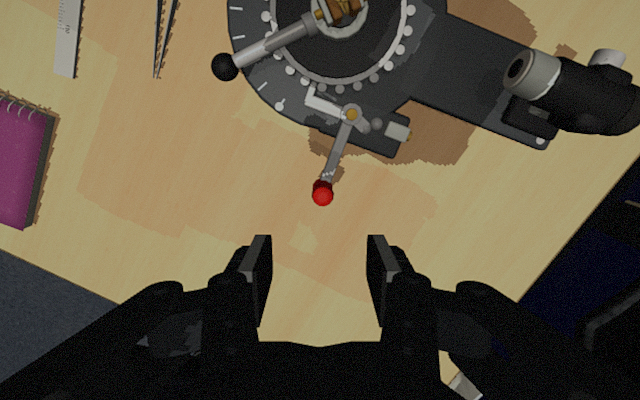

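Request:
arm_command:
  rows:
    - [[-20,-50,8],0,0]
    - [[-20,-50,8],0,0]
    - [[-20,-50,8],0,0]
    - [[-20,-50,8],0,0]
    - [[-20,-50,8],0,0]
    - [[-20,-50,8],0,0]
    - [[-20,-50,8],0,0]
    - [[-20,-50,8],0,0]
    - [[0,0,0],0,0]
    - [[0,0,0],0,0]
    - [[0,0,0],0,0]

```text
t: 16.58
tcp_pos: [0.4073, -0.2592, 0.2165]
tool_rot: [0.499, 0.867, 0.0, -0.001]
force: [-0.0, 0.3, 0.3]
finger_gap: 0.498
```

```bash
python3 look.py j
python3 - <<'E'
import cv2
from station import manip
cv2.imwrite("pics/j_full.png",manip.snapshot("top"))
E
```

```text
(0.034, -0.122, 0.05) [ 800.90707981 -191.75860808]
(0, 0, 0.037) [ 863.12232904 -422.50920965]
(-0.0715, 0, 0.012) [ 725.69570935 -420.10909722]
(0.034, -0.06, 0.029) [ 820.94246122 -269.05468502]
16.625 [ 0.40751671 -0.25924944  0.21668661] [ 4.98913075e-01  8.66651473e-01  3.31396729e-04 -9.26847976e-04] [-0.11616978  0.02012461  0.50922513]
```

View pics/j_top.png

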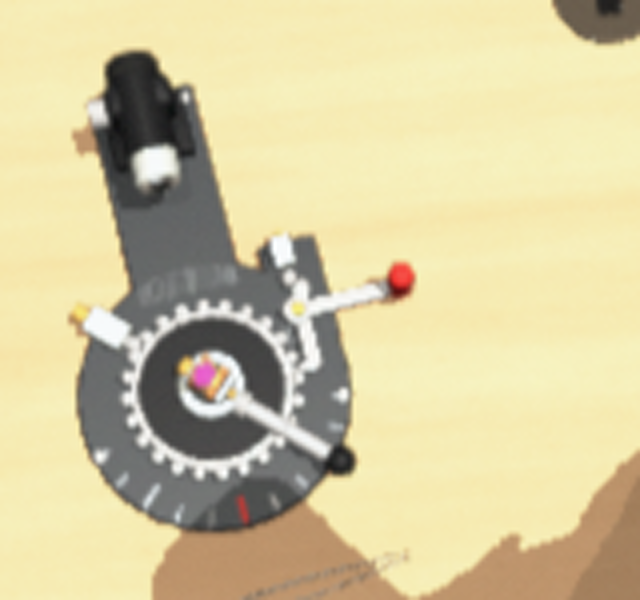

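View pics/j_full.png

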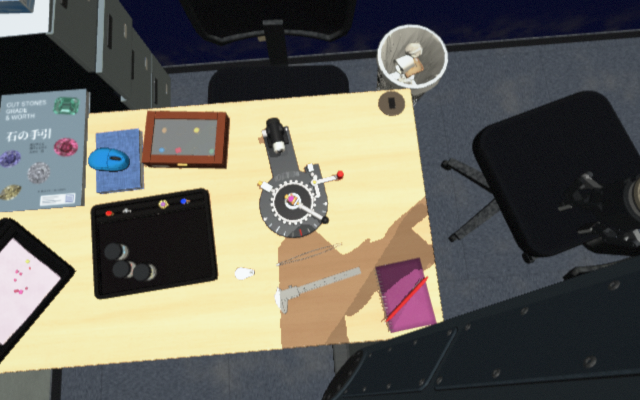

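Run:
```python
from h import *
c=manip.get_calibration("top")
B=at(c,240+341.5/4-.5,105+460.5/4-.5,.037)-np.array([.5136,.2547,0.])
print(np.degrees(np.arctan2(-B[1],-B[0])-.165),np.hypot(*B[:2]))
manip.sign_off()
```

```text
45.49187591716523 0.08621339782951072
the job is handed in; nothing more can be done
```

I opened the lock lever, turned the stage from the 15° click to the 45° click, shut the lever again and handed the job in at about 17 s. sign_off gave no verdict.

- **Stage:** the last top picture puts the handle at about 45.5° counter-clockwise of the red line. The ball measures 86.2 mm from the axis, against 86 mm given. The limit is 3° either side of 45°.
- **Lock:** in the last top picture the red knob is at the same pixels as at the start, when the lever was shut. In the wrist picture its nose lies between two lobes of the drum.
- **Loose things and ring:** the caliper, tweezers and loupe look unmoved in the top picture (by eye only, not measured). The force readings I saw stayed under about 2 N, and I never moved the gripper to the ring.
- **Robot at the end:** it stands clear of everything.

No check failed. The wrist-camera positions differed from my predictions by 1 to 2 mm throughout, which is within the stated calibration error.

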